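# Pack a gift box in two layers

### The arm

A 7-joint arm with a two-finger parallel gripper is mounted at the origin on a cart in front of the work surface, level with it; the furniture and walls round the work are solid. World frame = base frame: x ahead of the robot, y to its left, z up, the work surface at z = 0. Lengths are in m, angles in rad, forces in N, time in s.
With the tool pointing down it reaches from about 0.425 to 0.875 m from the base axis. Payload 4.7 kg.
Tool frame: the origin (TCP) lies midway between the tips of the shut fingers; the grasp point (between the pads) lies 19 mm behind it (ctrl.grip_point_offset is the distance from the TCP to the grasp point, in m); z points along the fingers, y is the line along which they close (so a half turn about z gives the same grasp; the last joint's range is limited). The gripper opens to 87 mm and grips with 3 to 60 N. Pads are 19 mm wide; open, the fingers measure 117 mm over their backs; the gripper's body (75 mm by 190 mm) begins 51 mm behind the grasp point.
Start: joints at [1.125, 0.321, -0.07, 1.45, 0.023, 1.371, -0.057], TCP at [0.288, -0.583, 0.223] pointing down, gripper open.
Joint ranges: [-2.86, 2.86], [-0.3, 2.09], [-1.38, 1.24], [0.06, 2.45], [-1.56, 4.7], [0.09, 2.05], [-2.69, 2.69]. Speed limits (rad/s): [2.57, 2.57, 3.14, 3.14, 3.14, 3.14, 3.14].

### API

Orientations are given as a rotation vector (axis times angle).
In Python, from bench import ctrl gives the robot as it stands.
- The arm moves only by the tool move_arm, never from a script. Its argument "increments" is text: rows parted by semicolons, each of 7 numbers parted by spaces: the shift along the world's x, y, z in mm, then the turn, a rotation vector about the world's x, y, z in degrees, then the closure in counts, from 0 (fully open) to 255 (shut). A call has exactly 8 rows; each row shifts and turns the commanded pose from where the row before left it; what a row does not reach is not made up. A row lasts 1/12 s, in which the tool goes at most 41.7 mm and 7.16 degrees, less where a joint would pass 70% of its speed; a pose out of reach is approached as far as the arm can. A call with a gripper value outside its range is refused whole. The fingers move at their own pace and stop on an object; "grip_force" is the grip in N (left out, the last holds). Time passes only in rows, so rows that do not move let the fingers close, or fill a call up. It gives the time, the measured TCP pose, the force, the opening and the grip force at its end, in the units of the state.
- ctrl.get_state(): the state, without advancing time (a new reading comes with each control period).
- ctrl.get_image(name): name is "scene" or "top"; returns a dict with "frame" (480x640x3 uint8, red, green, blue), "depth" (480x640 float32, m along the optical axis (not along the pixel's ray), 0 where there is no reading), "fx", "fy", "cx", "cy" (pixels), "k1" (the pictures are not rectified: a ray, as slopes to the right and down, at radius r is drawn at 1 + k1 r^2 times it, then the intrinsics apply), "position" and "orientation" of the camera in the world. Camera axes: x right, y down, z forward; pixel columns grow to the right and rows downward; lengths in m; the calibration is good to about 2 mm. A picture is of the moment at which its call begins.
- ctrl.close_job(): hands the job in; it is judged then, once.
Trained networks look in a picture, given as the dict that the camera call returned (one of the last four; its "shot" number tells which), for a name from the list of things; names that differ only in an ending like _2 or _b are one class to them, and where a whole thing is asked for, a point or a joint stands for the part that bears it (a point fixed in the world has none). Each returns a list of dicts, best first, with "score" (0 to 1); they miss things now and then, are a little off and sometimes report something else, mostly with a low value. They report only what shows in the picture. A call takes as long as a camera call.
- ctrl.find_in(target, picture): "centre" ([x, y, z] in m, in world coordinates, good to about 4 mm: the middle of the surface that is visible of it).
- ctrl.silhouettes(target, picture): "region" (480x640 bool, what is visible of it).
The state is a dict: "time": time; "joint_positions": joint angles; "qd": joint speeds; "joint_torque": joint torques, N m; "position": TCP position; "tool_rot": TCP orientation; "ft_force": force on the tool from outside, world axes, zero at the start; "torque": the same for the moment, N m; "grip_width": opening from 0.0 (shut) to 1.0 (fully open); "grip_force": force on a finger pad.
Only numpy, scipy, OpenCV 4.12 (cv2) and the standard library are available. Lean on these libraries where they do the work, as an engineer would, in place of code of your own. Each camera call takes 0.05 s, during which the arm holds its last target. There are 200 camera calls.

### The job

Pack the candle gift box: first lay the bar of soap flat on the coral pad and the matchbox flat on the green pad, square in the box; then set the wooden divider plate, grip bar up (either way round), flat on the two end ledges above them; then stand the tealight on the divider's small white disc and the dark glass votive upright on its large dark disc. Let go of everything, and leave the small wooden price wedge and the white ceramic house where they stand.

Things in the scene. Friction and masses are not known exactly. Their poses are not given: they have to be found in the camera images.
- soap_c (a point): Coral bar of soap, 47 (own x) x 78 (own y) x 26 mm high, loose, lying flat on the table. The point is its centre, 13 mm above its underside. Grasp it across its 47 mm side (fingers closing along its x).
- matchbox_c (a point): Small closed box of matches with a red top, 36 (own x) x 55 (own y) x 16 mm high, light, loose, lying flat. The point is its centre, 8 mm above its underside. Grasp it across its 36 mm side (along its x).
- tealight_c (a point): Tealight candle in a silvery metal cup, round, 38 mm across, 16 mm high without the wick, loose, upright on the table. The point is on its axis, 8 mm above its underside. It can be grasped across any diameter.
- votive_c (a point): Dark grey glass votive (small round open pot, bulging), 60 mm across at its widest, 44 mm high, loose, upright on the table. The point is on its axis, 22 mm above its underside. Grasp it across any diameter at about half its height. (The pink studded votive in the front corner is not part of the job.)
- divider_c (a point): Loose light-wood plate 120 (x) x 206 (y) x 5 mm, flat on the table; on its middle a dark grip bar 14 mm thick (x), 44 long (y), 26 high: grasp this, along x. Point: the bar's centre, 18 mm above the plate's underside, 13 above its top. On top: a white disc (48 mm, for the tealight) centred 62 mm from the bar's centre to +y, a dark disc (70 mm, for the votive) 62 mm to -y. 5 mm play in the box.
- gift_box: Fixed open kraft box, 138 (x) x 226 (y) x 55 mm high outside, 130 x 218 inside, walls and floor 4 mm. Origin: centre of its underside, on the table. A 15 mm wide ledge at each y end inside, top 35 mm above the table, carries the divider, whose top is then 40 mm above the table. The pads lie on the floor between the ledges, one in each half.
- pad_soap: Coral pad for the soap, 56 (x) x 86 (y) x 2 mm, fixed on the floor in one half of the gift box, centred 46 mm from the box's middle along the box's y, square with the box. Origin at the centre of its underside, 4 mm above the table; its top is 6 mm above the table.
- pad_match: Green pad for the matchbox, 44 (x) x 63 (y) x 2 mm, fixed on the floor in the other half of the gift box, centred 46 mm from the box's middle along the box's y, square with the box. Origin at the centre of its underside, 4 mm above the table; its top is 6 mm above the table.
- price_wedge: Small loose wooden price wedge, 13 (own x) x 44 (own y) x 19 mm high, standing among the loose things; a bystander to be left alone. Origin at the centre of its underside.
- house: White ceramic house ornament, 45 x 52 x 110 mm high, loose, at the front right; a bystander to be left alone. Origin at the centre of its underside.

How it is judged:
On the way, in this order (a step that is already met when the one before it is completed fails the run):
1. The soap lies released on the coral pad and the matchbox on the green pad (horizontal distance between soap_c and pad_soap below 0.012 m and z of soap_c in the frame of pad_soap between 0.011 and 0.019 m and angle between the y axis of soap_c and the y axis of pad_soap, either way round below 0.2 rad and angle between each of soap_c, matchbox_c's own z axis and vertical below 0.1 rad and horizontal distance between matchbox_c and pad_match below 0.012 m and z of matchbox_c in the frame of pad_match between 0.006 and 0.014 m and angle between the y axis of matchbox_c and the y axis of pad_match, either way round below 0.2 rad and contact force between the fingers and soap below 0.1 N and contact force between the fingers and matchbox below 0.1 N), for 0.2 s.
2. The divider lies released and level on the box's ledges (horizontal distance between divider_c and gift_box below 0.012 m and z of divider_c in the frame of gift_box between 0.05 and 0.056 m and angle between the y axis of divider_c and the y axis of gift_box, either way round below 0.15 rad and angle between divider_c's own z axis and vertical below 0.04 rad and contact force between the fingers and divider below 0.1 N), for 0.2 s.
3. The tealight stands released on the white disc and the votive on the dark disc (x of tealight_c in the frame of divider_c between -0.012 and 0.012 m and y of tealight_c in the frame of divider_c between 0.05 and 0.074 m and z of tealight_c in the frame of divider_c between -0.009 and -0.001 m and angle between each of tealight_c, votive_c's own z axis and vertical below 0.1 rad and x of votive_c in the frame of divider_c between -0.012 and 0.012 m and y of votive_c in the frame of divider_c between -0.074 and -0.05 m and z of votive_c in the frame of divider_c between 0.005 and 0.013 m and contact force between the fingers and tealight below 0.1 N and contact force between the fingers and votive below 0.1 N), for 0.2 s.
At the end, for the whole second after the job is handed in: Soap on the coral and matchbox on the green pad (within 12 mm, 0.2 rad of square); divider level on the ledges (12 mm, 0.15 rad); tealight on the white, votive on the dark disc, upright (within 12 mm along each divider axis); all at rest (horizontal distance between soap_c and pad_soap below 0.012 m and z of soap_c in the frame of pad_soap between 0.011 and 0.019 m and angle between the y axis of soap_c and the y axis of pad_soap, either way round below 0.2 rad and angle between each of soap_c, matchbox_c, tealight_c, votive_c's own z axis and vertical below 0.1 rad and horizontal distance between matchbox_c and pad_match below 0.012 m and z of matchbox_c in the frame of pad_match between 0.006 and 0.014 m and angle between the y axis of matchbox_c and the y axis of pad_match, either way round below 0.2 rad and horizontal distance between divider_c and gift_box below 0.012 m and z of divider_c in the frame of gift_box between 0.05 and 0.056 m and angle between the y axis of divider_c and the y axis of gift_box, either way round below 0.15 rad and angle between divider_c's own z axis and vertical below 0.04 rad and x of tealight_c in the frame of divider_c between -0.012 and 0.012 m and y of tealight_c in the frame of divider_c between 0.05 and 0.074 m and z of tealight_c in the frame of divider_c between -0.009 and -0.001 m and x of votive_c in the frame of divider_c between -0.012 and 0.012 m and y of votive_c in the frame of divider_c between -0.074 and -0.05 m and z of votive_c in the frame of divider_c between 0.005 and 0.013 m and linear speed of each of soap, matchbox, divider, tealight, votive below 0.02 m/s); the robot touches nothing.
It fails at once if The price wedge is moved by more than 15 mm or tipped (distance of price_wedge from where it was at the start of the episode above 0.015 m or angle between price_wedge's own z axis and vertical above 0.3 rad).
It fails at once if The white house is moved by more than 15 mm or tipped (distance of house from where it was at the start of the episode above 0.015 m or angle between house's own z axis and vertical above 0.3 rad).
It also fails if it takes over 120 s, if anything falls off the work surface, if the arm or the gripper's body presses on something with over 40 N, if the wrist force passes 120 N, or if a joint passes its speed limit or range.

## Working session

There is one attempt and no reset: what is moved stays moved. The work goes in short steps, Python scripts to look and compute and a tool call to move; the robot and the scene stay as the last step left them, time stands still between calls to the robot, and variables do not carry over. Pictures are saved under pics/ and viewed, at most 14 in all, crops included, and the job is handed in when it is done.

Besides the shell and the picture viewer there is one more tool, called after ">>>" as name(argument=value, ...) on one line, values as JSON. move_arm: Moves the arm, as the interface text tells. Its arguments: {"type":"object","properties":{"increments":{"type":"string"},"grip_force":{"type":"number"}},"required":["increments"]}

```bash
mkdir -p pics; ls; python3 - <<'E'
from bench import ctrl
import cv2,numpy as np
s=ctrl.get_state();print(s)
for n in("top","scene"):
    p=ctrl.get_image(n);cv2.imwrite(f"pics/{n}0.png",p["frame"][...,::-1])
    print(n,p["position"],p["orientation"],p["fx"],p["k1"])
    for t in["soap_c","matchbox_c","tealight_c","votive_c","divider_c","gift_box","pad_soap","pad_match","price_wedge","house"]:
        print(t,[(np.round(d["centre"],3).tolist(),round(d["score"],2)) for d in ctrl.find_in(t,p)[:3]])
E
```

```text
pics
{'time': 0.0, 'joint_positions': array([ 1.12507813,  0.32179509, -0.07008553,  1.45168035,  0.02262984,
        1.37080678, -0.05690439]), 'qd': array([-5.73205487e-04, -4.89410816e-05,  3.42097824e-04, -1.58829423e-03,
        2.05982504e-04, -5.06205541e-04, -1.21609450e-03]), 'joint_torque': array([ 7.86731380e-05, -4.91294825e+01, -4.04103007e-01, -3.12531710e+01,
       -6.40001404e-02,  4.37933556e-02,  1.90544711e-04]), 'position': array([ 0.28815764, -0.58201205,  0.22147698]), 'tool_rot': array([-3.05714517e+00, -7.15570336e-01,  8.75891583e-04]), 'ft_force': array([-0.05702455, -0.05760008,  0.47378403]), 'torque': array([0.04058318, 0.00371828, 0.08661567]), 'grip_force': 0.0, 'grip_width': 1.000056806453959}
top [ 0.30412317 -0.04993692  0.98863575] [-2.1312158  2.1562827 -0.1379531] 434.2034422351156 -0.039776139945169126
soap_c [([0.562, -0.253, 0.031], 0.69)]
matchbox_c [([0.546, -0.393, 0.014], 0.67)]
tealight_c [([0.593, 0.025, 0.004], 0.61), ([0.396, -0.249, 0.016], 0.57)]
votive_c [([0.444, -0.394, 0.022], 0.92)]
divider_c [([0.451, 0.34, 0.003], 0.82)]
gift_box [([0.592, 0.026, 0.003], 0.56)]
pad_soap [([0.571, 0.07, 0.005], 0.77), ([0.298, -0.319, 0.087], 0.31)]
pad_match [([0.584, -0.018, 0.004], 0.67)]
price_wedge []
house [([0.301, -0.32, 0.088], 0.73)]
scene [ 0.02450737 -0.82182327  1.01070894] [-2.33233701  0.56653873 -0.23632643] 565.4523285075903 -0.1775685966252633
soap_c []
matchbox_c []
tealight_c [([0.395, -0.252, 0.012], 0.64)]
votive_c []
divider_c []
gift_box [([0.629, 0.126, 0.053], 0.61)]
pad_soap []
pad_match []
price_wedge [([0.477, -0.302, 0.009], 0.39)]
house []
```

View pics/top0.png

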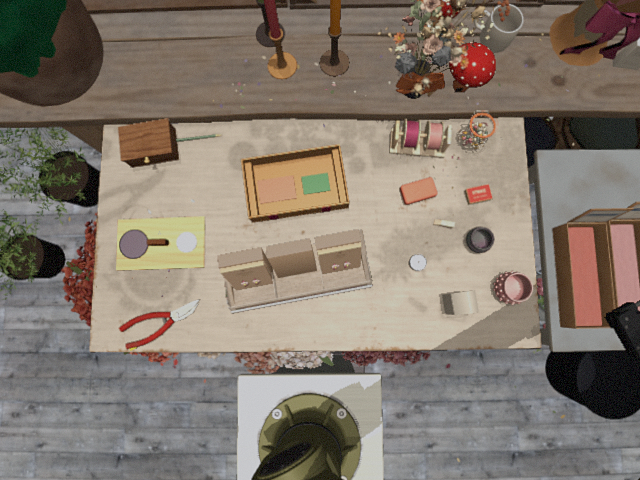

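View pics/scene0.png

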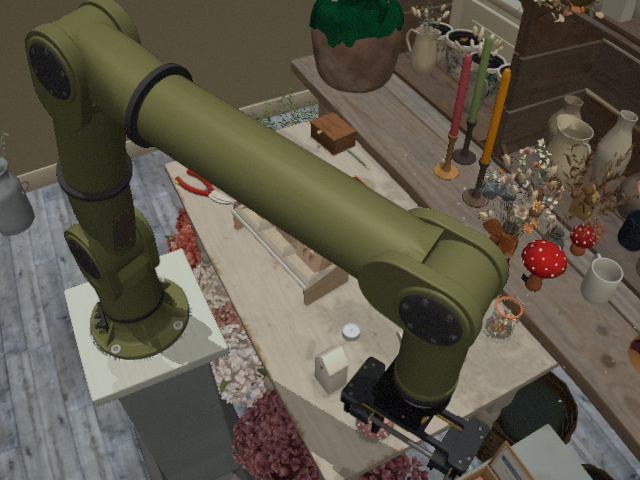

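The top view shows the box at (296,183) with coral pad left and green pad right. The divider is at (160,243), with its white disc toward world −y. Other positions: soap (419,190), matchbox (479,194), tealight (418,262), votive (480,240), wedge (444,223) and house (460,302). There is a rack at (295,270). In the scene view the arm hides most of the parts.

```bash
cat > h.py <<'E'
from bench import ctrl
import cv2,numpy as np
from scipy.spatial.transform import Rotation as R
def cloud(p):
    """world xyz of each pixel from depth"""
    v,u=np.mgrid[:480,:640].astype(float)
    K=np.array([[p["fx"],0,p["cx"]],[0,p["fy"],p["cy"]],[0,0,1.]])
    q=cv2.undistortPoints(np.stack([u.ravel(),v.ravel()],1)[:,None],K,np.array([p["k1"],0,0,0.])).reshape(-1,2)
    # drawn = ray*(1+k1 r^2): same as cv2's k1
    d=p["depth"].ravel()
    c=np.c_[q*d[:,None],d]
    w=R.from_rotvec(p["orientation"]).apply(c)+p["position"]
    return w.reshape(480,640,3)
def rect(xy):
    c,(a,b),ang=cv2.minAreaRect((xy*1000).astype(np.float32))
    if a>b: a,b,ang=b,a,ang-90     # b long; angle of short side vs world x
    return np.round(c,1),round(a,1),round(b,1),round((ang+90)%180-90,1)
E
python3 - <<'E'
from h import *
p=ctrl.get_image("top");W=cloud(p)
np.save("W.npy",W);np.save("F.npy",p["frame"])
tab=W[330:345,330:430,2];print("table z",np.median(tab))
for t,(lo,hi) in dict(soap_c=(.02,.032),matchbox_c=(.01,.022),tealight_c=(.01,.02),votive_c=(.036,.05),divider_c=(-.02,.05),gift_box=(.048,.062),pad_soap=(-.01,.012),pad_match=(-.01,.012),price_wedge=(.008,.03),house=(.02,.2)).items():
    for d in ctrl.silhouettes(t,p)[:2]:
        m=d["region"]; P=W[m]; r=(P[:,2]>lo)&(P[:,2]<hi); Q=P[r]
        v,u=np.nonzero(m)
        if len(Q)>5: print(t,round(d["score"],2),"px",int(u.mean()),int(v.mean()),len(P),len(Q),"medz",np.round(np.median(Q[:,2]),4),"rect",*rect(Q[:,:2]), "mean",np.round(Q.mean(0)[:2]*1000,1))
        else: print(t,d["score"],len(P),len(Q),np.round(np.median(P,0),3))
for n,(u0,u1,v0,v1) in dict(rack=(215,375,228,315),spools=(385,455,112,160),wedge=(430,460,212,232)).items():
    Q=W[v0:v1,u0:u1].reshape(-1,3);Q=Q[Q[:,2]>.01];print(n,np.round(Q.min(0),3),np.round(Q.max(0),3))
E
```

```text
table z -0.00047591916630018716
soap_c 0.85 px 417 189 724 647 medz 0.0253 rect [ 560.1 -255.7] 45.9 78.0 15.8 mean [ 559.6 -255.4]
soap_c 0.51 852 0 [0.571 0.072 0.005]
matchbox_c 0.61 px 478 193 410 365 medz 0.0159 rect [ 551.2 -395.2] 35.5 58.0 7.8 mean [ 550.8 -395.1]
tealight_c 0.52 px 417 261 244 218 medz 0.0132 rect [ 395.1 -249.2] 36.5 36.8 -1.5 mean [ 395.8 -249.4]
votive_c 0.93 px 479 238 589 155 medz 0.0427 rect [ 443.1 -386.7] 49.0 50.6 -32.1 mean [ 443. -388.]
divider_c 0.78 px 160 243 4523 4500 medz 0.0044 rect [447.2 342.4] 122.3 210.4 2.2 mean [446.4 340. ]
gift_box 0.56 px 295 181 5207 681 medz 0.0536 rect [577.1  26.5] 139.6 226.8 8.0 mean [575.   27.9]
pad_soap 0.55 px 276 189 857 857 medz 0.0053 rect [571.2  71.9] 58.0 85.7 6.4 mean [570.3  72.2]
pad_soap 0.44 px 459 302 731 28 medz 0.0066 rect [ 304.3 -340.7] 48.9 76.1 -1.0 mean [ 304.2 -314.9]
pad_match 0.95 px 315 182 500 497 medz 0.0054 rect [585.1 -19.4] 47.1 62.9 8.3 mean [584.2 -19.7]
pad_match 0.49 px 295 182 5406 2980 medz 0.0036 rect [587.3  28.9] 161.8 242.3 8.7 mean [583.9  22.4]
house 0.87 px 459 302 683 642 medz 0.0915 rect [ 303.8 -328.1] 45.3 47.8 6.9 mean [ 302.9 -319.1]
rack [ 0.287 -0.14   0.035] [0.46  0.174 0.989]
spools [ 0.304 -0.349  0.01 ] [ 0.738 -0.05   0.989]
wedge [ 0.304 -0.335  0.01 ] [ 0.493 -0.05   0.989]
```

```bash
python3 - <<'E'
from h import *
W=np.load("W.npy");ok=(W[...,2]<.6)&(abs(W[...,0])<1.5)
def reg(n,u0,u1,v0,v1,zlo):
    Q=W[v0:v1,u0:u1][ok[v0:v1,u0:u1]];Q=Q[Q[:,2]>zlo];print(n,len(Q),np.round(Q.min(0),3),np.round(Q.max(0),3),"rect",*rect(Q[:,:2]),"mean",np.round(Q.mean(0),4))
reg("rack",215,375,228,315,.02);reg("spools",385,455,117,160,.02)
reg("wedge",430,458,214,232,.008)
reg("bar",140,172,236,249,.02);reg("plate",112,210,212,274,.0028)
reg("votive",460,500,222,256,.01);reg("votive rim",460,500,222,256,.039);reg("votive mid",460,500,222,256,.03)
reg("tealight",405,430,250,273,.007)
F=np.load("F.npy").astype(int)
for n,(u0,u1,v0,v1),f in(("white",(172,200,228,256),lambda a:a[...,2]>150),("dark",(116,147,228,258),lambda a:a[...,0]<140)):
    m=f(F[v0:v1,u0:u1]);Q=W[v0:v1,u0:u1][m];print(n,len(Q),*rect(Q[:,:2]))
E
```

```text
rack 8802 [ 0.287 -0.14   0.035] [0.46  0.174 0.183] rect [373.1  20.4] 123.0 306.8 10.1 mean [0.37   0.0196 0.1106]
spools 1516 [ 0.636 -0.345  0.02 ] [ 0.735 -0.184  0.088] rect [ 685.5 -265.1] 98.4 161.5 0.8 mean [ 0.6781 -0.2594  0.0623]
wedge 108 [ 0.475 -0.335  0.008] [ 0.494 -0.295  0.023] rect [ 484.3 -315. ] 12.4 39.8 -13.7 mean [ 0.4836 -0.315   0.0163]
bar 133 [0.441 0.319 0.021] [0.455 0.364 0.034] rect [448.1 341.3] 14.1 45.2 -0.2 mean [0.4473 0.3398 0.0292]
plate 3738 [0.377 0.226 0.003] [0.521 0.452 0.034] rect [449.8 338.7] 145.1 224.0 1.0 mean [0.4474 0.3402 0.0059]
votive 380 [ 0.414 -0.416  0.01 ] [ 0.474 -0.359  0.048] rect [ 443.9 -386.8] 55.7 59.4 72.8 mean [ 0.4423 -0.3845  0.0328]
votive rim 152 [ 0.419 -0.413  0.039] [ 0.468 -0.362  0.048] rect [ 443.4 -387.6] 49.5 51.0 -0.1 mean [ 0.444  -0.3901  0.043 ]
votive mid 239 [ 0.416 -0.413  0.03 ] [ 0.473 -0.361  0.048] rect [ 443.  -386.6] 52.6 55.2 64.1 mean [ 0.4418 -0.3844  0.0397]
tealight 236 [ 0.377 -0.268  0.008] [ 0.413 -0.23   0.018] rect [ 395.1 -249. ] 36.6 37.3 2.3 mean [ 0.3956 -0.2492  0.0131]
white 410 [398.1 129.3] 55.7 400.9 -19.8
dark 656 [395.5 190.1] 67.0 509.4 -13.4
```

>>> move_arm(increments="30 35 0 0 0 7 0;30 35 0 0 0 7 0;30 35 0 0 0 7 0;30 35 0 0 0 7 0;30 35 0 0 0 7 0;30 35 0 0 0 7 0;30 35 0 0 0 7 0;30 35 0 0 0 7 0", grip_force=20)

```text
time: 2.32
position: [0.5064, -0.3278, 0.223]
tool_rot: [2.358, 2.074, -0.0]
ft_force: [1.5, -0.9, -0.3]
grip_width: 1.002
grip_force: 0.0
```

```bash
python3 - <<'E'
from h import *
s=ctrl.get_state();print(s["position"],s["tool_rot"])
W=np.load("W.npy");P=W.reshape(-1,3)
for y0 in np.arange(-.36,-.17,.02):
  print(round(y0,2),[round(float(np.percentile(q,97)),3) if len(q:=P[(abs(P[:,0]-x)<.005)&(abs(P[:,1]-y0)<.01),2]) else None for x in np.arange(.61,.72,.01)])
E
```

```text
[ 0.50638123 -0.32781802  0.22297971] [ 2.35806611e+00  2.07448403e+00 -5.16060755e-05]
-0.36 [0.003, 0.003, 0.003, 0.003, 0.002, 0.001, 0.081, 0.083, 0.088, 0.083, 0.087]
-0.34 [0.003, 0.002, 0.002, 0.002, 0.006, 0.001, 0.001, 0.003, 0.002, 0.002, 0.003]
-0.32 [0.003, 0.001, 0.002, 0.009, 0.072, 0.072, 0.074, 0.074, 0.074, None, None]
-0.3 [0.002, 0.003, 0.002, 0.06, 0.075, 0.082, 0.086, 0.086, 0.083, 0.077, 0.058]
-0.28 [0.002, 0.002, 0.002, 0.001, 0.072, 0.081, 0.085, 0.085, 0.083, 0.078, 0.065]
-0.26 [0.003, 0.002, 0.002, 0.002, 0.068, 0.067, 0.067, 0.085, 0.087, 0.078, 0.063]
-0.24 [0.003, 0.002, 0.003, 0.004, 0.068, 0.079, 0.084, 0.084, 0.082, 0.077, 0.205]
-0.22 [0.002, 0.004, 0.003, 0.003, 0.065, 0.077, 0.081, 0.085, 0.084, 0.082, 0.202]
-0.2 [0.002, 0.002, 0.002, 0.003, 0.011, 0.071, 0.073, 0.073, 0.073, 0.074, 0.029]
-0.18 [0.002, 0.003, 0.003, 0.003, 0.003, 0.004, 0.003, 0.002, 0.002, 0.003, 0.002]
```

>>> move_arm(increments="10 15 -5 0 0 6 0;10 15 -15 0 0 6 0;10 15 -15 0 0 6 0;10 10 -15 0 0 5 0;10 10 -15 0 0 0 0;0 0 0 0 0 0 0;0 0 0 0 0 0 0;0 0 0 0 0 0 0")

```text
time: 2.98
position: [0.5551, -0.2658, 0.1584]
tool_rot: [1.906, 2.496, -0.001]
ft_force: [0.7, -0.3, -0.8]
grip_width: 1.0
grip_force: 0.0
```

>>> move_arm(increments="3 5 -20 0 0 0.5 0;2 5 -30 0 0 0 0;0 0 -35 0 0 0 0;0 0 -30 0 0 0 0;0 0 -15 0 0 0 0;0 0 0 0 0 0 0;0 0 0 0 0 0 0;0 0 0 0 0 0 0")

```text
time: 3.65
position: [0.5617, -0.256, 0.0299]
tool_rot: [1.894, 2.502, 0.001]
ft_force: [0.4, -0.4, -0.4]
grip_width: 1.001
grip_force: 0.0
```

>>> move_arm(increments="-1 0 -10 0 0 0 0;-1 0 -8 0 0 0 0;0 0 0 0 0 0 0;0 0 0 0 0 0 140;0 0 0 0 0 0 180;0 0 0 0 0 0 180;0 0 0 0 0 0 180;0 0 0 0 0 0 180", grip_force=20)

```text
time: 4.32
position: [0.5586, -0.2544, 0.0098]
tool_rot: [1.894, 2.506, 0.0]
ft_force: [-0.9, -0.1, 0.5]
grip_width: 0.702
grip_force: 0.0
```

>>> move_arm(increments="0 0 0 0 0 0 180;0 0 0 0 0 0 180;0 0 0 0 0 0 180;0 0 0 0 0 0 180;0 0 5 0 0 0 180;0 0 20 0 0 0 180;0 0 30 0 0 0 180;0 0 30 0 0 0 180")

```text
time: 4.98
position: [0.5571, -0.2539, 0.0945]
tool_rot: [-1.892, -2.504, 0.001]
ft_force: [1.2, -0.9, -0.8]
grip_width: 0.528
grip_force: 20.0
```

>>> move_arm(increments="0 20 20 0 0 0 180;0 38 10 0 0 0 180;2 38 0 0 0 -2 180;2 38 0 0 0 -2 180;2 38 0 0 0 -2 180;2 38 0 0 0 -1.5 180;2 38 0 0 0 0 180;2 38 0 0 0 0 180")

```text
time: 5.65
position: [0.5699, 0.0332, 0.1249]
tool_rot: [2.054, 2.377, -0.001]
ft_force: [1.9, -0.8, -0.8]
grip_width: 0.527
grip_force: 20.0
```

>>> move_arm(increments="0 20 0 0 0 0 180;1 20 0 0 0 0 180;0 0 -10 0 0 0 180;0 0 -20 0 0 0 180;0 0 0 0 0 0 180;0 0 0 0 0 0 180;0 0 0 0 0 0 180;0 0 0 0 0 0 180")

```text
time: 6.32
position: [0.572, 0.0709, 0.0955]
tool_rot: [2.055, 2.375, 0.001]
ft_force: [0.5, -0.0, -1.4]
grip_width: 0.529
grip_force: 20.0
```

```bash
python3 - <<'E'
from h import *
print(ctrl.get_state()["position"])
for n in("top","scene"):
    p=ctrl.get_image(n);W=cloud(p)
    cv2.imwrite(f"pics/{n}1.png",cv2.resize(p["frame"][100:300,180:500] if n=="top" else p["frame"],None,fx=2 if n=="top" else 1,fy=2 if n=="top" else 1)[...,::-1])
    for t in("soap_c","price_wedge"):
      for d in ctrl.silhouettes(t,p)[:1]:
        P=W[d["region"]];print(n,t,d["score"],len(P),np.round(np.median(P,0),3),rect(P[:,:2]))
E
```

```text
[0.57203613 0.07089686 0.09551567]
top price_wedge 0.5 121 [ 0.484 -0.312  0.016] (array([ 484.2, -312.7]), 12.5, 43.5, -15.0)
scene soap_c 0.73 429 [0.57  0.049 0.111] (array([ 348.2, -328.1]), 79.9, 1178.0, -29.4)
scene price_wedge 0.5 132 [ 0.48  -0.317  0.018] (array([ 266.7, -562.7]), 27.5, 708.9, -40.8)
```

View pics/top1.png

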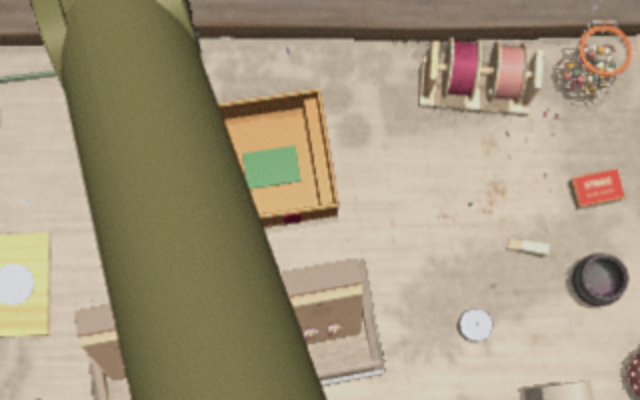

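The arm hides the box. The wedge, matchbox (598,188) and others are undisturbed. Now lowering the soap.

>>> move_arm(increments="-1 2 -20 0 0 0 180;0 0 -25 0 0 0 180;0 0 -20 0 0 0 180;0 0 -8 0 0 0 180;0 0 -4 0 0 0 180;0 0 -2 0 0 0 180;0 0 0 0 0 0 180;0 0 0 0 0 0 180")

```text
time: 7.28
position: [0.5715, 0.0738, 0.0168]
tool_rot: [2.053, 2.376, 0.003]
ft_force: [0.8, 0.2, -0.9]
grip_width: 0.526
grip_force: 20.0
```

>>> move_arm(increments="0 0 -1 0 0 0 180;0 0 0 0 0 0 180;0 0 0 0 0 0 70;0 0 0 0 0 0 70;0 0 0 0 0 0 70;0 0 0 0 0 0 70;0 0 0 0 0 0 70;0 0 0 0 0 0 70")

```text
time: 7.95
position: [0.5703, 0.0736, 0.0145]
tool_rot: [-2.054, -2.377, 0.0]
ft_force: [0.3, -0.2, -0.5]
grip_width: 0.722
grip_force: 0.0
```

>>> move_arm(increments="0 0 10 0 0 0 70;0 0 25 0 0 0 70;0 0 35 0 0 0 70;0 0 35 0 0 0 70;0 -38 10 0 0 0 70;0 -38 0 0 0 0 70;0 -38 0 0 0 0 70;0 -38 0 0 0 0 70")

```text
time: 8.62
position: [0.5706, -0.0799, 0.1312]
tool_rot: [2.051, 2.377, 0.001]
ft_force: [1.5, 0.3, -0.3]
grip_width: 0.722
grip_force: 0.0
```

>>> move_arm(increments="-2 -38 0 0 0 0 20;-2 -38 0 0 0 0 0;-2 -38 0 0 0 0 0;-2 -38 0 0 0 0 0;-2 -38 0 0 0 0 0;-2 -38 0 0 0 0 0;-2 -38 0 0 0 0 0;-2 -30 -5 0 0 0 0")

```text
time: 9.28
position: [0.554, -0.3786, 0.1264]
tool_rot: [2.055, 2.372, -0.001]
ft_force: [0.6, -0.4, 0.2]
grip_width: 0.997
grip_force: 0.0
```

```bash
python3 - <<'E'
from h import *
p=ctrl.get_image("top");W=cloud(p)
cv2.imwrite("pics/top2.png",cv2.resize(p["frame"][120:280,220:540],None,fx=2,fy=2)[...,::-1])
for t,lo,hi in(("soap_c",.026,.04),("pad_match",0,.012),("gift_box",.048,.062)):
  for d in ctrl.silhouettes(t,p)[:1]:
    P=W[d["region"]];P=P[(P[:,2]>lo)&(P[:,2]<hi)];print(t,round(d["score"],2),len(P),np.round(np.median(P,0),3),rect(P[:,:2]))
print(ctrl.get_state()["position"])
E
```

```text
soap_c 0.82 625 [0.57  0.072 0.031] (array([570.8,  72.2]), 46.1, 76.3, 7.0)
pad_match 0.74 491 [ 0.584 -0.019  0.005] (array([584.3, -18.4]), 45.2, 62.6, 8.1)
gift_box 0.87 702 [0.577 0.027 0.054] (array([577.5,  26.4]), 140.4, 226.9, 8.1)
[ 0.55384636 -0.37513754  0.12464457]
```

View pics/top2.png

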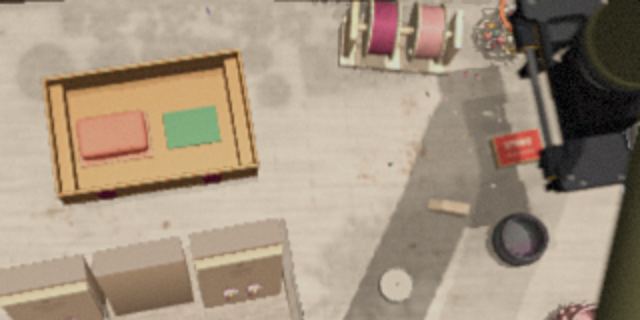

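Soap (113,134 in crop) lies square on the coral pad, measured at (570.8,72.2); the green pad is free. Gripper is near the matchbox.

>>> move_arm(increments="-3 -10 -15 0 0 0 0;0 -9 -25 0 0 0 0;0 0 -30 0 0 0 0;0 0 -30 0 0 0 0;0 0 -12 0 0 0 0;0 0 -5 0 0 0 0;0 0 0 0 0 0 0;0 0 0 0 0 0 0", grip_force=12)

```text
time: 10.15
position: [0.5526, -0.3933, 0.009]
tool_rot: [2.051, 2.377, 0.001]
ft_force: [-0.6, -1.2, 0.2]
grip_width: 0.998
grip_force: 0.0
```

>>> move_arm(increments="-1 -1 -4 0 0 0 0;0 0 -2 0 0 0 150;0 0 0 0 0 0 200;0 0 0 0 0 0 200;0 0 0 0 0 0 200;0 0 0 0 0 0 200;0 0 0 0 0 0 200;0 0 0 0 0 0 200", grip_force=12)

```text
time: 10.82
position: [0.5504, -0.3945, 0.0017]
tool_rot: [2.054, 2.377, 0.0]
ft_force: [-0.1, 0.1, -0.8]
grip_width: 0.561
grip_force: 0.0
```

>>> move_arm(increments="0 0 0 0 0 0 200;0 0 0 0 0 0 200;0 0 0 0 0 0 200;0 0 0 0 0 0 200;0 0 5 0 0 0 200;0 0 20 0 0 0 200;0 0 30 0 0 0 200;0 0 30 0 0 0 200")

```text
time: 11.48
position: [0.5496, -0.3939, 0.0867]
tool_rot: [-2.052, -2.376, 0.0]
ft_force: [0.4, -0.1, 0.5]
grip_width: 0.41
grip_force: 11.9
```

>>> move_arm(increments="0 10 25 0 0 0 200;0 30 10 0 0 0 200;2 38 0 0 0 0 200;4 38 0 0 0 0 200;6 38 0 0 0 0 200;6 38 0 0 0 0 200;6 38 0 0 0 0 200;6 38 0 0 0 0 200")

```text
time: 12.15
position: [0.5804, -0.1247, 0.1223]
tool_rot: [2.053, 2.376, 0.0]
ft_force: [0.4, -0.2, -0.6]
grip_width: 0.415
grip_force: 11.9
```

>>> move_arm(increments="4 38 0 0 0 0 200;1 38 0 0 0 0 200;0 30 0 0 0 0 200;0 5 -10 0 0 0 200;0 0 -20 0 0 0 200;0 0 0 0 0 0 200;0 0 0 0 0 0 200;0 0 0 0 0 0 200")

```text
time: 12.82
position: [0.5857, -0.0165, 0.0922]
tool_rot: [2.055, 2.375, 0.0]
ft_force: [1.1, 0.2, -0.7]
grip_width: 0.414
grip_force: 11.9
```

>>> move_arm(increments="-1 -2 -15 0 0 0 200;0 0 -25 0 0 0 200;0 0 -25 0 0 0 200;0 0 -10 0 0 0 200;0 0 -6 0 0 0 200;0 0 -2 0 0 0 200;0 0 0 0 0 0 200;0 0 0 0 0 0 200")

```text
time: 13.48
position: [0.5855, -0.0175, 0.01]
tool_rot: [2.053, 2.376, 0.002]
ft_force: [-0.3, 0.5, -0.2]
grip_width: 0.411
grip_force: 11.9
```

>>> move_arm(increments="0 0 0 0 0 0 200;0 0 0 0 0 0 100;0 0 0 0 0 0 100;0 0 0 0 0 0 100;0 0 0 0 0 0 100;0 0 10 0 0 0 100;0 0 25 0 0 0 100;0 0 35 0 0 0 100")

```text
time: 14.15
position: [0.5819, -0.0174, 0.0771]
tool_rot: [-2.05, -2.374, 0.005]
ft_force: [0.5, -0.5, 0.5]
grip_width: 0.608
grip_force: 0.0
```

>>> move_arm(increments="0 20 35 0 0 0 60;0 35 30 0 0 0 0;0 40 10 0 0 0 0;0 40 0 0 0 -1 0;0 40 0 0 0 -1 0;-10 38 0 0 0 -1 0;-20 33 0 0 0 -1 0;-25 30 0 0 0 -1 0")

```text
time: 14.82
position: [0.5291, 0.2578, 0.1515]
tool_rot: [-2.156, -2.285, -0.003]
ft_force: [0.1, 0.2, 0.2]
grip_width: 0.996
grip_force: 0.0
```

>>> move_arm(increments="-25 30 0 0 0 -1 0;-25 30 0 0 0 0 0;-25 20 0 0 0 0 0;-10 0 -10 0 0 0 0;0 0 -20 0 0 0 0;0 0 0 0 0 0 0;0 0 0 0 0 0 0;0 0 0 0 0 0 0")

```text
time: 15.48
position: [0.4453, 0.335, 0.1217]
tool_rot: [2.177, 2.265, 0.001]
ft_force: [0.8, 0.4, 1.2]
grip_width: 0.999
grip_force: 0.0
```

```bash
python3 - <<'E'
from h import *
p=ctrl.get_image("top");W=cloud(p)
s=ctrl.get_state();print(s["position"],s["tool_rot"])
for t,lo,hi in(("soap_c",.026,.04),("matchbox_c",.016,.03),("pad_match",0,.012),("gift_box",.048,.062)):
  for d in ctrl.silhouettes(t,p)[:1]:
    P=W[d["region"]];P=P[(P[:,2]>lo)&(P[:,2]<hi)];print(t,round(d["score"],2),len(P),np.round(np.median(P,0),3),rect(P[:,:2]))
cv2.imwrite("pics/top3.png",cv2.resize(p["frame"][120:300,90:390],None,fx=2,fy=2)[...,::-1])
E
```

```text
[0.44549155 0.33518248 0.12187449] [2.17678898 2.26469571 0.00241463]
soap_c 0.68 650 [0.57  0.072 0.031] (array([571.4,  71.2]), 46.8, 77.3, 8.8)
matchbox_c 0.86 368 [ 0.584 -0.019  0.022] (array([585.2, -19.2]), 36.5, 54.9, 9.4)
gift_box 0.78 699 [0.573 0.029 0.054] (array([577.5,  26.4]), 140.5, 226.4, 8.3)
```

View pics/top3.png

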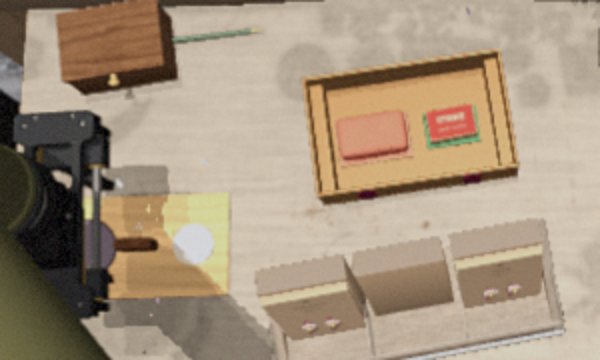

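Both lie square on their pads (soap at 372,134, matchbox at 451,124). The gripper is over the divider bar.

>>> move_arm(increments="2 3 -20 0 0 0 0;0 3 -30 0 0 0 0;0 0 -30 0 0 0 0;0 0 -20 0 0 0 80;0 0 -8 0 0 0 120;0 0 -3 0 0 0 120;0 0 0 0 0 0 120;0 0 0 0 0 0 120", grip_force=40)

```text
time: 16.4
position: [0.4473, 0.342, 0.0111]
tool_rot: [2.175, 2.266, 0.004]
ft_force: [0.7, 0.6, 0.1]
grip_width: 0.712
grip_force: 0.0
```

>>> move_arm(increments="0 -1 -1 0 0 0 255;0 0 0 0 0 0 255;0 0 0 0 0 0 255;0 0 0 0 0 0 255;0 0 0 0 0 0 255;0 0 0 0 0 0 255;0 0 0 0 0 0 255;0 0 0 0 0 0 255")

```text
time: 17.07
position: [0.4465, 0.3403, 0.0088]
tool_rot: [2.175, 2.266, 0.001]
ft_force: [0.5, -0.3, 0.6]
grip_width: 0.155
grip_force: 40.0
```

>>> move_arm(increments="0 0 0 0 0 0 255;0 0 0 0 0 0 255;0 0 0 0 0 0 255;0 0 0 0 0 0 255;0 0 5 0 0 0 255;0 0 10 0 0 0 255;0 0 20 0 0 0 255;0 0 20 0 0 0 255")

```text
time: 17.73
position: [0.4454, 0.3399, 0.0641]
tool_rot: [-2.174, -2.266, 0.003]
ft_force: [0.6, -0.5, -1.9]
grip_width: 0.161
grip_force: 39.9
```

>>> move_arm(increments="5 0 25 0 0 0 255;15 -5 25 0 0 0 255;25 -15 20 0 0 0 255;25 -20 10 0 0 1 255;25 -25 0 0 0 1 255;20 -30 0 0 0 1 255;12 -30 0 0 0 1 255;5 -30 0 0 0 1 255")

```text
time: 18.4
position: [0.5799, 0.1834, 0.1442]
tool_rot: [2.075, 2.359, 0.002]
ft_force: [0.5, -1.0, -1.5]
grip_width: 0.162
grip_force: 39.9
```

>>> move_arm(increments="0 -30 0 0 0 1 255;0 -30 0 0 0 0 255;0 -30 0 0 0 0 255;0 -30 0 0 0 0 255;0 -20 -10 0 0 0 255;0 -12 -15 0 0 0 255;0 0 -15 0 0 0 255;0 0 0 0 0 0 255")

```text
time: 19.07
position: [0.576, 0.0316, 0.1013]
tool_rot: [-2.054, -2.372, 0.006]
ft_force: [-0.6, 0.3, -1.3]
grip_width: 0.154
grip_force: 39.9
```

>>> move_arm(increments="0 0 0 0 0 0 255;0 0 0 0 0 0 255;0 0 0 0 0 0 255;0 0 0 0 0 0 255;0 0 0 0 0 0 255;0 0 0 0 0 0 255;0 0 0 0 0 0 255;0 0 0 0 0 0 255")

```text
time: 19.73
position: [0.5784, 0.0333, 0.1038]
tool_rot: [2.054, 2.377, 0.0]
ft_force: [-0.0, 0.1, -1.5]
grip_width: 0.158
grip_force: 39.9
```

```bash
python3 - <<'E'
from h import *
s=ctrl.get_state();print(s["position"],s["tool_rot"])
for n in("top","scene"):
  p=ctrl.get_image(n);W=cloud(p)
  cv2.imwrite(f"pics/{n}4.png",p["frame"][...,::-1])
  for d in ctrl.silhouettes("divider_c",p)[:1]:
    P=W[d["region"]];P=P[(P[:,2]>.05)&(P[:,2]<.14)];A=np.c_[P[:,:2],np.ones(len(P))]
    print(n,round(d["score"],2),len(P),np.round(np.median(P,0),3),rect(P[:,:2]))
E
```

```text
[0.57839005 0.03328461 0.10379947] [2.05360901e+00 2.37722718e+00 1.24627455e-04]
top 0.91 986 [ 0.587 -0.046  0.1  ] (array([579.8,  33.7]), 123.3, 210.7, 8.5)
scene 0.61 2095 [0.569 0.001 0.102] (array([577.9,  35.1]), 125.0, 208.6, 8.4)
```

View pics/top4.png

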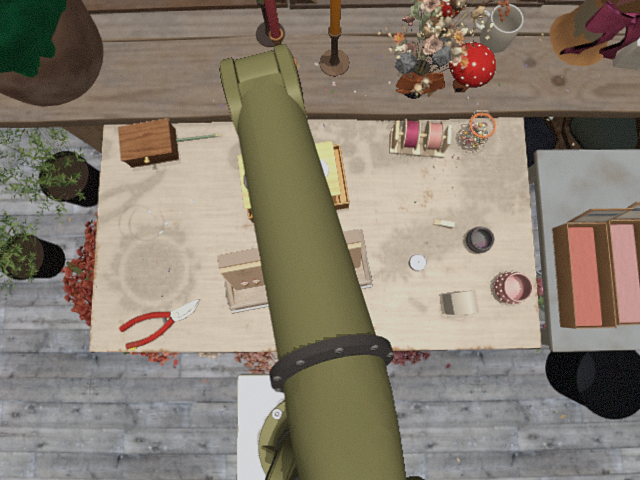

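View pics/scene4.png

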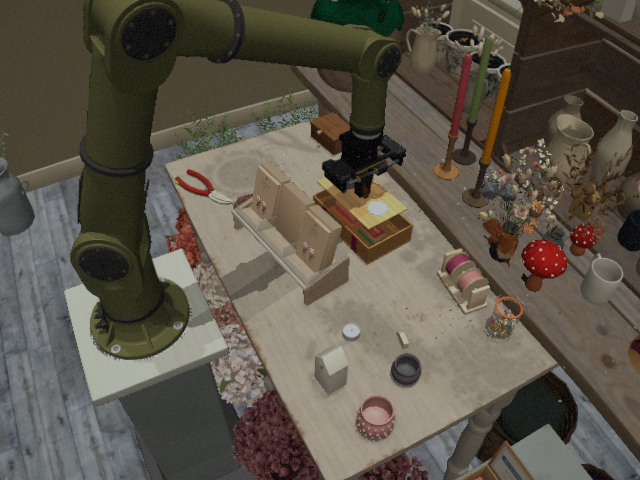

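The plate hangs level and square over the box, with the white disc at (377,208) in the scene view. Shift about 7.5 mm and lower.

>>> move_arm(increments="-1 -5 0 0 0 0 255;-0.5 -2.5 0 0 0 -0.2 255;0 0 -10 0 0 0 255;0 0 -15 0 0 0 255;0 0 -10 0 0 0 255;0 0 0 0 0 0 255;0 0 0 0 0 0 255;0 0 0 0 0 0 255")

```text
time: 20.6
position: [0.5771, 0.0259, 0.0689]
tool_rot: [2.058, 2.374, 0.001]
ft_force: [-0.3, 0.4, -1.4]
grip_width: 0.164
grip_force: 39.9
```

>>> move_arm(increments="0 0 -5 0 0 0 255;0 0 -5 0 0 0 255;0 0 -5 0 0 0 255;0 0 -5 0 0 0 255;0 0 -3 0 0 0 255;0 0 0 0 0 0 255;0 0 0 0 0 0 255;0 0 0 0 0 0 255")

```text
time: 21.27
position: [0.577, 0.0258, 0.0458]
tool_rot: [2.058, 2.373, 0.0]
ft_force: [0.3, -0.6, -1.5]
grip_width: 0.159
grip_force: 39.9
```

>>> move_arm(increments="0 0 -1.5 0 0 0 255;0 0 0 0 0 0 255;0 0 0 0 0 0 130;0 0 0 0 0 0 130;0 0 0 0 0 0 130;0 0 0 0 0 0 130;0 0 0 0 0 0 130;0 0 0 0 0 0 130")

```text
time: 21.93
position: [0.577, 0.0257, 0.0443]
tool_rot: [2.058, 2.373, 0.0]
ft_force: [-0.5, -0.6, -0.6]
grip_width: 0.464
grip_force: 0.0
```

>>> move_arm(increments="0 0 10 0 0 0 130;0 0 25 0 0 0 130;0 0 35 0 0 0 130;0 -10 35 0 0 0 100;0 -35 10 0 0 0 50;0 -40 0 0 0 0 0;0 -40 0 0 0 0 0;0 -40 0 0 0 0 0")

```text
time: 22.6
position: [0.5771, -0.1409, 0.1609]
tool_rot: [2.055, 2.373, 0.001]
ft_force: [0.3, 0.2, -0.0]
grip_width: 0.785
grip_force: 0.0
```

>>> move_arm(increments="-10 -10 0 0 0 -6 0;-20 -14 0 0 0 -6 0;-26 -14 0 0 0 -6 0;-26 -14 0 0 0 -6 0;-26 -14 0 0 0 -6 0;-26 -14 0 0 0 -6 0;-26 -14 0 0 0 -6 0;-20 -14 0 0 0 -6 0", grip_force=12)

```text
time: 23.27
position: [0.395, -0.2479, 0.16]
tool_rot: [2.849, 1.323, -0.0]
ft_force: [0.4, -0.6, 0.3]
grip_width: 0.997
grip_force: 0.0
```

```bash
python3 - <<'E'
from h import *
s=ctrl.get_state();print(s["position"],s["tool_rot"])
p=ctrl.get_image("top");W=cloud(p)
cv2.imwrite("pics/top5.png",cv2.resize(p["frame"][120:300,220:520],None,fx=2,fy=2)[...,::-1])
for t,lo,hi in(("divider_c",.037,.046),("gift_box",.048,.06)):
  for d in ctrl.silhouettes(t,p)[:1]:
    P=W[d["region"]];P=P[(P[:,2]>lo)&(P[:,2]<hi)]
    print(t,round(d["score"],2),len(P),np.round(np.median(P,0),4),rect(P[:,:2]))
    if t[0]=="d":
        c,_,_,_=np.linalg.lstsq(np.c_[P[:,:2]-P[:,:2].mean(0),np.ones(len(P))],P[:,2],rcond=None);print("slope",c)
        Q=W[d["region"]];Q=Q[(Q[:,2]>.06)&(Q[:,2]<.075)];print("bar",len(Q),rect(Q[:,:2]))
E
```

```text
[ 0.39497929 -0.24785997  0.16004312] [ 2.84852818e+00  1.32308999e+00 -2.36045838e-04]
gift_box 0.77 658 [0.572  0.0321 0.0536] (array([577.1,  26.3]), 140.5, 226.1, 8.2)
```

View pics/top5.png

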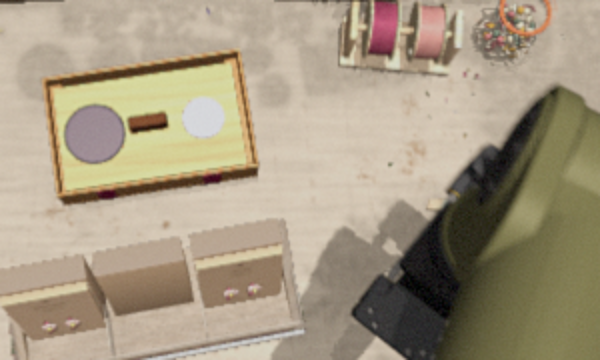

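Divider is seated in the box: bar (147,122), white disc (203,117), dark disc (95,133) in the crop. Lower onto the tealight and measure the discs.

```bash
python3 - <<'E'
from h import *
p=ctrl.get_image("top");W=cloud(p);b=p["frame"][...,2].astype(int);r=p["frame"][...,0].astype(int)
for n,(u,v,h),f in(("white",(321,178,16),lambda r,b:b>175),("dark",(267,186,20),lambda r,b:(r<150)&(b>70)),("bar",(294,181,13),lambda r,b:r<140)):
    s=np.s_[v-h:v+h+1,u-h:u+h+1];m=f(r[s],b[s]).astype(np.uint8)
    k,l,st,_=cv2.connectedComponentsWithStats(m);i=1+st[1:,4].argmax();Q=W[s][l==i];print(n,len(Q),np.round(np.median(Q,0)*1000,1),*rect(Q[:,:2]))
s=np.s_[165:200,250:338];Q=W[s].reshape(-1,3);Q=Q[(Q[:,2]>.034)&(Q[:,2]<.046)]
c=np.linalg.lstsq(np.c_[Q[:,:2]-Q[:,:2].mean(0),np.ones(len(Q))],Q[:,2],rcond=None)[0];print(c,len(Q))
E
```

```text
white 366 [584.7 -33.6  40.2] [456.5 -32.6] 47.5 304.2 89.2
dark 134 [566.3  88.2  40.5] [567.4  88.4] 65.9 68.2 -45.5
bar 150 [572.   26.6  63.5] [574.   27.2] 13.1 42.8 11.9
[-0.00291077  0.00143464  0.03979001] 2907
```

>>> move_arm(increments="0 -1 -20 0 0 0 0;0 0 -30 0 0 0 0;0 0 -35 0 0 0 0;0 0 -35 0 0 0 30;0 0 -20 0 0 0 60;0 0 -8 0 0 0 60;0 0 0 0 0 0 60;0 0 0 0 0 0 60")

```text
time: 24.13
position: [0.3983, -0.2479, 0.012]
tool_rot: [2.844, 1.334, 0.002]
ft_force: [-0.4, 0.3, 0.2]
grip_width: 0.778
grip_force: 0.0
```

>>> move_arm(increments="-2 -1 -6 0 0 0 60;0 0 -3 0 0 0 60;0 0 0 0 0 0 150;0 0 0 0 0 0 190;0 0 0 0 0 0 190;0 0 0 0 0 0 190;0 0 0 0 0 0 190;0 0 0 0 0 0 190")

```text
time: 24.8
position: [0.395, -0.2494, 0.0024]
tool_rot: [2.845, 1.331, 0.0]
ft_force: [0.0, 0.0, 1.2]
grip_width: 0.432
grip_force: 12.0
```

>>> move_arm(increments="0 0 0 0 0 0 190;0 0 0 0 0 0 190;0 0 0 0 0 0 190;0 0 5 0 0 0 190;0 0 20 0 0 0 190;0 0 35 0 0 0 190;0 0 35 0 0 0 190;0 0 35 0 0 0 190")

```text
time: 25.47
position: [0.3943, -0.2488, 0.1336]
tool_rot: [-2.845, -1.331, 0.001]
ft_force: [-0.1, -0.8, -1.1]
grip_width: 0.433
grip_force: 12.0
```

>>> move_arm(increments="10 10 20 0 0 6 190;25 20 5 0 0 6 190;30 30 0 0 0 6 190;30 30 0 0 0 6 190;30 30 0 0 0 6 190;28 30 0 0 0 6 190;25 30 0 0 0 6 190;13 30 0 0 0 6 190")

```text
time: 26.13
position: [0.5865, -0.0391, 0.1573]
tool_rot: [2.052, 2.379, 0.003]
ft_force: [-0.9, -0.6, 0.4]
grip_width: 0.432
grip_force: 12.0
```

>>> move_arm(increments="0 5 -15 0 0 0 190;0 0 -30 0 0 0 190;0 0 -25 0 0 0 190;0 0 -10 0 0 0 190;0 0 0 0 0 0 190;0 0 0 0 0 0 190;0 0 0 0 0 0 190;0 0 0 0 0 0 190")

```text
time: 26.8
position: [0.5856, -0.0361, 0.0792]
tool_rot: [2.057, 2.371, 0.003]
ft_force: [-0.1, -0.2, 0.3]
grip_width: 0.431
grip_force: 12.0
```

>>> move_arm(increments="0 1 -12 0 0 0 190;0 0 -12 0 0 0 190;0 0 -7 0 0 0 190;0 0 -4 0 0 0 190;0 0 -1 0 0 0 190;0 0 0 0 0 0 190;0 0 0 0 0 0 190;0 0 0 0 0 0 190")

```text
time: 27.47
position: [0.5841, -0.0349, 0.0407]
tool_rot: [-2.058, -2.373, 0.0]
ft_force: [0.4, 0.1, 0.0]
grip_width: 0.432
grip_force: 12.0
```

>>> move_arm(increments="0 0 0 0 0 0 100;0 0 0 0 0 0 100;0 0 0 0 0 0 100;0 0 0 0 0 0 100;0 0 0 0 0 0 100;0 0 10 0 0 0 100;0 0 25 0 0 0 100;0 0 35 0 0 0 100")

```text
time: 28.13
position: [0.5819, -0.0348, 0.1098]
tool_rot: [-2.055, -2.37, 0.005]
ft_force: [0.2, -0.2, 0.5]
grip_width: 0.607
grip_force: 0.0
```

>>> move_arm(increments="0 -15 30 0 0 0 50;-5 -35 10 0 0 -6 0;-10 -38 0 0 0 -6 0;-15 -36 0 0 0 -6 0;-20 -34 0 0 0 -6 0;-20 -34 0 0 0 -6 0;-20 -34 0 0 0 -6 0;-20 -34 0 0 0 -6 0")

```text
time: 28.8
position: [0.4733, -0.2964, 0.1524]
tool_rot: [2.774, 1.471, 0.001]
ft_force: [0.9, -0.1, -0.1]
grip_width: 0.99
grip_force: 0.0
```

>>> move_arm(increments="-15 -34 0 0 0 -6 0;-12 -34 0 0 0 -6 0;0 -20 0 0 0 -2 0;0 0 -10 0 0 0 0;0 0 -20 0 0 0 0;0 0 0 0 0 0 0;0 0 0 0 0 0 0;0 0 0 0 0 0 0")

```text
time: 29.47
position: [0.448, -0.3822, 0.1221]
tool_rot: [2.93, 1.132, 0.001]
ft_force: [-0.7, -0.7, 0.8]
grip_width: 1.001
grip_force: 0.0
```

```bash
python3 - <<'E'
from h import *
s=ctrl.get_state();print(s["position"],np.degrees(2*np.arctan2(s["tool_rot"][1],s["tool_rot"][0]))-90)
p=ctrl.get_image("top");W=cloud(p)
cv2.imwrite("pics/top6.png",cv2.resize(p["frame"][120:320,220:540],None,fx=2,fy=2)[...,::-1])
s=np.s_[165:192,308:335];Q=W[s].reshape(-1,3);Q=Q[(Q[:,2]>.048)&(Q[:,2]<.062)];print(len(Q),np.median(Q,0))
for t in("tealight_c","votive_c"):
  for d in ctrl.silhouettes(t,p)[:2]:
    P=W[d["region"]];P=P[(P[:,2]>.045)&(P[:,2]<.07)] if t[0]=="t" else P
    if len(P)>20:print(t,round(d["score"],2),len(P),np.round(np.median(P,0),4),rect(P[:,:2]))
p=ctrl.get_image("scene");W=cloud(p)
for d in ctrl.silhouettes("votive_c",p)[:2]:
    P=W[d["region"]];print(round(d["score"],2),len(P),np.round(np.median(P,0),4));P=P[(P[:,2]>.037)&(P[:,2]<.06)];print(len(P),rect(P[:,:2]))
E
```

```text
[ 0.44802674 -0.38222848  0.12208244] -47.76190349238026
233 [ 0.58362562 -0.03372298  0.05322079]
tealight_c 0.66 235 [ 0.5836 -0.0337  0.0532] (array([583.3, -33.7]), 35.6, 37.9, 89.3)
votive_c 0.36 703 [ 0.3025 -0.3166  0.0898] (array([ 293.7, -203.2]), 46.2, 303.7, 4.7)
0.7 708 [ 0.4456 -0.3833  0.0276]
194 (array([ 442.2, -386.7]), 49.0, 50.9, 82.9)
```

View pics/top6.png

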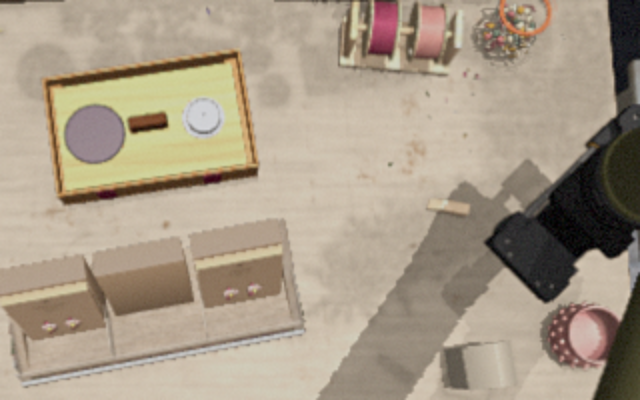

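Tealight (204,117) stands on the white disc. Now the votive, measured at (443,−387) by both cameras.

>>> move_arm(increments="-3 -3 0 0 0 0 0;-2 -2 -15 0 0 0 0;0 0 -30 0 0 0 0;0 0 -35 0 0 0 0;0 0 -25 0 0 0 0;0 0 -10 0 0 0 0;0 0 0 0 0 0 0;0 0 0 0 0 0 0", grip_force=15)

```text
time: 30.38
position: [0.4425, -0.3883, 0.0068]
tool_rot: [2.931, 1.129, 0.0]
ft_force: [0.8, -0.6, 1.1]
grip_width: 0.999
grip_force: 0.0
```

>>> move_arm(increments="0 0 -3 0 0 0 0;0 0 0 0 0 0 80;0 0 0 0 0 0 130;0 0 0 0 0 0 130;0 0 0 0 0 0 130;0 0 0 0 0 0 130;0 0 0 0 0 0 130;0 0 0 0 0 0 130")

```text
time: 31.05
position: [0.4424, -0.388, 0.0036]
tool_rot: [2.931, 1.129, 0.0]
ft_force: [-0.6, 0.7, 3.0]
grip_width: 0.67
grip_force: 15.0
```

>>> move_arm(increments="0 0 0 0 0 0 130;0 0 5 0 0 0 130;0 0 20 0 0 0 130;0 0 35 0 0 0 130;0 0 35 0 0 0 130;5 10 35 0 0 5 130;12 25 20 0 0 5 130;15 34 5 0 0 5 130")

```text
time: 31.72
position: [0.475, -0.323, 0.1631]
tool_rot: [2.753, 1.495, 0.003]
ft_force: [2.4, 0.0, -1.3]
grip_width: 0.674
grip_force: 15.0
```

>>> move_arm(increments="15 34 0 0 0 5 130;15 34 0 0 0 5 130;15 34 0 0 0 5 130;15 34 0 0 0 5 130;12 34 0 0 0 5 130;10 36 0 0 0 5 130;8 36 0 0 0 5 130;4 36 0 0 0 5 130")

```text
time: 32.38
position: [0.5686, -0.0391, 0.1581]
tool_rot: [2.074, 2.36, 0.001]
ft_force: [0.4, -0.1, -1.5]
grip_width: 0.675
grip_force: 15.0
```

>>> move_arm(increments="0 34 0 0 0 0.8 130;0 34 0 0 0 0 130;0 32 0 0 0 0 130;0 24 -10 0 0 0 130;0 2 -25 0 0 0 130;0 0 -25 0 0 0 130;0 0 -10 0 0 0 130;0 0 0 0 0 0 130")

```text
time: 33.05
position: [0.5658, 0.0843, 0.0852]
tool_rot: [-2.06, -2.367, 0.007]
ft_force: [-0.6, 0.5, -1.2]
grip_width: 0.676
grip_force: 15.0
```

>>> move_arm(increments="0 0 0 0 0 0 130;0 0 0 0 0 0 130;0 0 -10 0 0 0 130;0 0 -15 0 0 0 130;0 0 -10 0 0 0 130;0 0 0 0 0 0 130;0 0 0 0 0 0 130;0 0 0 0 0 0 130")

```text
time: 33.72
position: [0.5687, 0.0852, 0.0537]
tool_rot: [2.062, 2.37, 0.001]
ft_force: [-0.1, -1.3, -1.4]
grip_width: 0.673
grip_force: 15.0
```

>>> move_arm(increments="0 2 0 0 0 0 130;0 0 -4 0 0 0 130;0 0 -4 0 0 0 130;0 0 -1.5 0 0 0 130;0 0 0 0 0 0 130;0 0 0 0 0 0 130;0 0 0 0 0 0 130;0 0 0 0 0 0 130")

```text
time: 34.38
position: [0.5682, 0.0871, 0.0436]
tool_rot: [-2.062, -2.37, 0.0]
ft_force: [-0.8, -0.3, -0.5]
grip_width: 0.673
grip_force: 15.0
```

>>> move_arm(increments="0 0 0 0 0 0 30;0 0 0 0 0 0 30;0 0 0 0 0 0 30;0 0 0 0 0 0 30;0 0 0 0 0 0 30;0 0 0 0 0 0 30;0 0 0 0 0 0 30;0 0 10 0 0 0 30")

```text
time: 35.05
position: [0.5667, 0.0868, 0.0522]
tool_rot: [-2.06, -2.368, 0.004]
ft_force: [0.5, -0.5, 0.1]
grip_width: 0.889
grip_force: 0.0
```

>>> move_arm(increments="0 0 20 0 0 0 30;0 0 30 0 0 0 30;0 0 35 0 0 0 30;0 -10 30 0 0 0 30;0 -35 0 0 0 0 30;0 -40 0 0 0 0 30;0 -40 0 0 0 0 30;0 -40 0 0 0 0 30")

```text
time: 35.72
position: [0.5683, -0.0794, 0.1701]
tool_rot: [2.06, 2.37, 0.001]
ft_force: [0.9, -1.3, 0.4]
grip_width: 0.885
grip_force: 0.0
```

>>> move_arm(increments="0 -40 0 0 0 0 30;0 -40 0 0 0 0 30;0 -40 0 0 0 0 30;0 -30 0 0 0 0 30;0 -10 0 0 0 0 30;0 0 0 0 0 0 30;0 0 0 0 0 0 30;0 0 0 0 0 0 30")

```text
time: 36.38
position: [0.5689, -0.2351, 0.1692]
tool_rot: [-2.058, -2.373, -0.002]
ft_force: [0.2, -0.2, -1.1]
grip_width: 0.886
grip_force: 0.0
```

```bash
python3 - <<'E'
from h import *
p=ctrl.get_image("top");W=cloud(p)
cv2.imwrite("pics/top7.png",cv2.resize(p["frame"][120:320,220:540],None,fx=2,fy=2)[...,::-1])
for n,s,lo,hi in(("tea",np.s_[165:192,308:335],.048,.062),("vot rim",np.s_[160:212,240:290],.076,.1)):
    Q=W[s].reshape(-1,3);Q=Q[(Q[:,2]>lo)&(Q[:,2]<hi)];print(n,len(Q),np.round(np.median(Q,0),4),rect(Q[:,:2]))
E
```

```text
tea 233 [ 0.5836 -0.0338  0.0531] (array([583.7, -33.7]), 35.7, 37.3, 89.8)
vot rim 164 [0.5721 0.0896 0.0824] (array([567.4,  88. ]), 50.4, 50.5, -88.8)
```

View pics/top7.png

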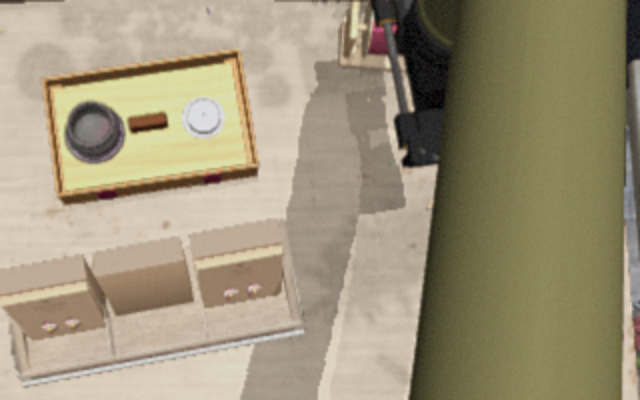

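The votive (95,130) stands upright on the dark disc and the tealight (204,117) on the white one. The measured positions match the targets, and the gripper is clear.

```bash
python3 -c "
from bench import ctrl
print(ctrl.close_job())"
```

```text
the job is handed in; nothing more can be done
None
```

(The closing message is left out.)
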